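# Weigh the tall bracket on the spring scale

### The arm

A 6-joint arm with a two-finger parallel gripper is mounted at the origin on the work surface. World frame = base frame: x ahead of the robot, y to its left, z up, the work surface at z = 0. Lengths are in m, angles in rad, forces in N, time in s.
With the tool pointing down it reaches from about 0.35 to 0.775 m from the base axis. Payload 7.3 kg.
Tool frame: the origin (TCP) lies at the very end of the fingers, on their centre line; the grasp point (between the pads) lies robot.pinch_z behind it (robot.pinch_z is the distance from the TCP to the grasp point, in m); y points along the fingers, z is the direction in which the jaws open and shut, and the axes are right-handed (so a half turn about y gives the same grasp; the last joint's range is limited). The gripper opens to 92 mm and grips with 3 to 60 N. Pads are 19 mm wide; open, the fingers measure 130 mm over their backs; the gripper's body (75 mm by 190 mm) begins 47 mm behind the grasp point.
Start: joints at [1.114, 0.342, 1.524, -0, 1.275, -0.146], TCP at [0.161, 0.5, 0.227] pointing down, gripper open.
Joint ranges: [-2.53, 2.53], [-0.77, 2.02], [0.04, 2.7], [-1, 4.14], [0.28, 2.66], [-3.11, 3.11]. Speed limits (rad/s): [2.57, 2.57, 3.14, 3.14, 3.14, 3.14].

### API

Orientations are given as [roll, pitch, yaw] about the fixed x, y, z axes, in that order (R = Rz(yaw) Ry(pitch) Rx(roll)).
In Python, from cell import status, viewer, robot gives the robot as it stands. The module is installed in compiled form; this text tells all that it offers.
- The arm moves only by the shell command python3 -m pendant 'ROWS' [FORCE]. ROWS is JSON, a list that holds one entry, the list of rows, each a list of 7 numbers: the shift along the tool's x, y, z in cm, then the turn, a rotation vector about the tool's x, y, z in rad, then the finger opening in cm, from 0 to 9.18. A call has 1 to 20 rows; each row is the pose to reach, as a shift and turn from the pose commanded when the call began, along the tool's axes at that moment; what a row does not reach only later rows make up. A row lasts 1/10 s, in which the tool goes at most 50 mm and 8.59 degrees, less where a joint would pass 70% of its speed; a pose out of reach is approached as far as the arm can. A call with a gripper value outside its range is refused whole. The fingers move at their own pace and stop on an object; FORCE is the grip in N (left out, the last holds). Time passes only in rows, so rows that repeat a pose let the fingers close. It gives the time, the measured TCP pose, the force and the opening at its end, in the units of the state.
- status.observe(): the state, without advancing time (a new reading comes with each control period).
- viewer.read_camera(name): name is "scene" or "top" or "wrist"; returns a dict with "image" (384x512x3 uint8, red, green, blue), "range_z" (384x512 float32, m along the optical axis (not along the pixel's ray), 0 where there is no reading), "fx", "fy", "cx", "cy" (pixels), "camera_from_world" (4x4, takes a point from world to camera coordinates). Camera axes: x right, y up, looking along -z (the intrinsics and any distortion apply to the point x, -y, -z); pixel columns grow to the right and rows downward; lengths in m; the calibration is good to about 2 mm. A picture is of the moment at which its call begins.
- robot.hand_in(): hands the job in, once; it reports no verdict.
The state is a dict: "time": time; "qpos": joint angles; "qvel": joint speeds; "joint_efforts": joint torques, N m; "tool_pos": TCP position; "tool_rot": TCP orientation; "contact_force": force on the tool from outside, world axes, zero at the start; "torque": the same for the moment, N m; "opening": finger opening in m.
Only numpy, scipy, OpenCV 4.12 (cv2) and the standard library are available. Lean on these libraries where they do the work, as an engineer would, in place of code of your own. Each camera call takes 0.05 s, during which the arm holds its last target. There are 200 camera calls.

### The job

Hang the tall steel bracket by its window on the hook of the spring scale, lowering it gently so that the scale is never yanked down to the bottom of its travel. Let go of it and wait until it hangs still in the bend of the hook, ready for the reading.

Things in the scene. Friction and masses are not known exactly. Their poses are not given: they have to be found in the camera images.
- bracket: Steel bracket, 98 mm tall (other two: 50, 60), about 0.4 kg. Origin: centre of foot's underside; z up. Foot 70 (x) x 50 (y) x 8 mm; on its middle an upright plate 44 mm wide (y), 10 thick (x). Window through the plate along x: 28 mm wide (y), from 40 to 88 mm above the origin. Its outer sides, 44 mm apart along y, can be gripped at window height. Same after a half turn about z.
- hook_seat (a point): Top of the 8 mm round bar in the hook's bend, where the window's top is to rest; 219 mm above the table when empty, sinks with the hook. z up; x points level from the hook's open tip to the column. Tip end 29 mm away along -x, its top 18 mm above this point. Along +x, 7 to 30 mm away, the bar slopes up 30 mm, then runs level to the column, 89 mm away, top 98 mm above this point.
- hook (a joint): How far the hook is drawn down against the scale's spring, m: 0 empty, 0.040 at the stop at the bottom of its travel. About 1 mm per 22 g (220 N/m); the bracket alone draws it 0.013 to 0.022. Released, it bounces for about a second.
Mind the look-alikes: they are no part of the job. Leave any pink look-alike of the bracket alone.

How it is judged:
At the end, for the whole second after the job is handed in: Tall bracket hangs upright (within 11 deg) from the hook's bend: foot centre within 20 mm along and across of straight under the bend, 78 to 98 mm below it; hook drawn down 10 to 27 mm; hook under 20 mm/s, bracket under 30 mm/s and 0.5 rad/s (x of bracket in the frame of hook_seat between -0.02 and 0.02 m and y of bracket in the frame of hook_seat between -0.02 and 0.02 m and z of bracket in the frame of hook_seat between -0.098 and -0.078 m and angle between bracket's own z axis and vertical below 0.2 rad and value of joint hook between 0.01 and 0.027 m and velocity of joint hook between -0.02 and 0.02 m/s and linear speed of bracket below 0.03 m/s and angular speed of bracket below 0.5 rad/s); the robot touches nothing.
It fails at once if the scale is yanked down to the bottom of its travel (hook drawn down more than 38 of its 40 mm) (value of joint hook above 0.038 m).
It also fails if it takes over 53 s, if anything falls off the work surface, if the arm or the gripper's body presses on something with over 40 N, if the wrist force passes 120 N, or if a joint passes its speed limit or range.

## Working session

There is one attempt and no reset: what is moved stays moved. The work goes in short steps, Python scripts to look and compute and a shell command to move; the robot and the scene stay as the last step left them, time stands still between calls to the robot, and variables do not carry over. Pictures are saved under pics/ and viewed, about 8 in all and at most 12, crops included, and the job is handed in when it is done.

```bash
mkdir -p pics; cat > h.py <<'E'
import numpy as np, cv2
from cell import status, viewer, robot
def pts(c):
    z=c["range_z"]; v,u=np.mgrid[:z.shape[0],:z.shape[1]]
    P=np.stack([(u-c["cx"])/c["fx"]*z,-(v-c["cy"])/c["fy"]*z,-z,np.ones_like(z)],-1)
    W=P@np.linalg.inv(c["camera_from_world"]).T
    W[z==0]=np.nan
    return W[...,:3]
E
python3 - <<'E'
from h import *
s=status.observe();print(s,robot.pinch_z)
ims=[]
for n in("scene","top"):
    c=viewer.read_camera(n);np.save(n+".npy",c,allow_pickle=True)
    im=c["image"][...,::-1].copy();cv2.imwrite(f"pics/{n}.png",im)
    print(n,np.linalg.inv(c["camera_from_world"]).round(3).tolist(),c.keys(),c["fx"])
E
```

```text
{'time': 0.0, 'qpos': array([ 1.11400781e+00,  3.42722945e-01,  1.52503966e+00,  9.00645381e-06,
        1.27540673e+00, -1.46037962e-01]), 'qvel': array([ 6.21032414e-04,  5.93057537e-05,  1.06485410e-03, -3.72768639e-05,
        2.58508005e-04, -2.58638107e-03]), 'joint_efforts': array([-1.80172092e-04, -4.31245673e+01, -2.44222605e+01,  7.17851752e-02,
        5.59513690e-02, -1.25742054e-04]), 'tool_pos': array([0.16033876, 0.49947506, 0.22603696]), 'tool_rot': array([-1.57235497e+00,  2.37958131e-04, -3.10753365e-01]), 'contact_force': array([-0.2785654,  0.2775306,  0.5422597]), 'torque': array([ 0.00232767,  0.02274771, -0.02958379]), 'opening': 0.09187580741280174} 0.0188
scene [[0.537, -0.511, 0.671, 1.13], [0.843, 0.32, -0.432, -0.355], [0.006, 0.798, 0.603, 0.624], [0.0, 0.0, 0.0, 1.0]] dict_keys(['image', 'range_z', 'fx', 'fy', 'cx', 'cy', 'camera_from_world']) 374.4276349225266
top [[0.016, 0.982, -0.187, 0.453], [-1.0, 0.017, 0.007, -0.002], [0.011, 0.186, 0.982, 1.01], [0.0, 0.0, 0.0, 1.0]] dict_keys(['image', 'range_z', 'fx', 'fy', 'cx', 'cy', 'camera_from_world']) 358.25318252942554
```

View pics/scene.png

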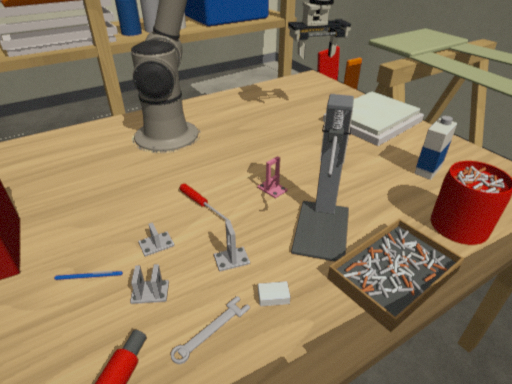

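View pics/top.png

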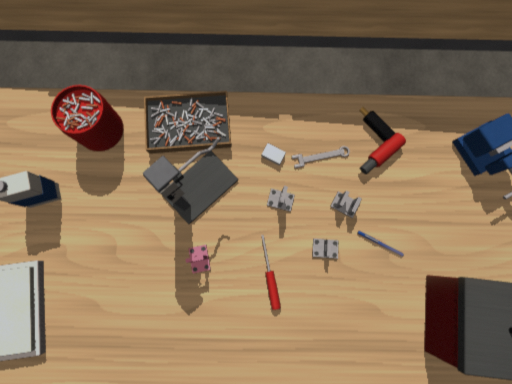

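Candidates (scene image): grey at (231,247) with a tall upright, short grey at (155,238), grey with two plates at (150,285), pink at (272,182). The tall single plate at (231,247), seen at (281,199) from the top, fits. I'll confirm it with enlarged crops and look at the hook.

```bash
python3 - <<'E'
from h import *
c=np.load("scene.npy",allow_pickle=True).item();t=np.load("top.npy",allow_pickle=True).item()
r=lambda im,x,y,w,h,s:cv2.resize(im[y:y+h,x:x+w,::-1],None,fx=s,fy=s,interpolation=cv2.INTER_CUBIC)
a=r(c["image"],200,80,160,200,3);a2=r(t["image"],140,130,160,100,2)
out=np.zeros((600,800,3),np.uint8);out[:,:480]=a;out[:200,480:800]=a2
out[210:390,480:780]=r(t["image"],255,180,50,30,6)
cv2.imwrite("pics/crop.png",out)
W=pts(c);V=pts(t)
for nm,P,im in(("scene",W,c["image"]),("top",V,t["image"])):
    # bracket points
    if nm=="scene": m=(slice(215,275),slice(205,255))
    else: m=(slice(180,220),slice(262,300))
    q=P[m].reshape(-1,3);col=im[m].reshape(-1,3).astype(int)
    sel=(np.ptp(col,axis=1)<25)&(q[:,2]>0.0)
    q=q[sel]
    for lo,hi in((.003,.014),(.02,.04),(.04,.09),(.09,.11)):
        k=q[(q[:,2]>lo)&(q[:,2]<hi)]
        if len(k)>3:
            print(nm,lo,len(k),k.mean(0).round(4),np.ptp(k,axis=0).round(3))
            if len(k)>10: print(cv2.minAreaRect((k[:,:2]*1000).astype(np.float32)))
# hook: light pixels above scale
q=W[80:230,290:360].reshape(-1,3);col=c["image"][80:230,290:360].reshape(-1,3)
for lo in np.arange(0.02,.45,.02):
    k=q[(q[:,2]>lo)&(q[:,2]<lo+.02)&(np.abs(q[:,0]-.6)<.25)];
    if len(k):print(lo.round(2),len(k),k.mean(0).round(3),k.min(0).round(3),k.max(0).round(3))
E
```

```text
scene 0.003 469 [ 0.6207 -0.0956  0.008 ] [0.162 0.091 0.011]
((564.720458984375, -80.41232299804688), (68.84915924072266, 163.70767211914062), 76.20524597167969)
scene 0.02 67 [ 0.6281 -0.0976  0.0313] [0.041 0.011 0.02 ]
((622.1671752929688, -97.02311706542969), (9.547895431518555, 40.66726303100586), 86.508056640625)
scene 0.04 130 [ 0.628  -0.0972  0.0637] [0.04  0.015 0.05 ]
((622.8299560546875, -94.5785903930664), (9.44522762298584, 39.59614562988281), 75.63674926757812)
scene 0.09 86 [ 0.6219 -0.0946  0.0969] [0.045 0.018 0.011]
((619.3431396484375, -93.48013305664062), (9.648359298706055, 46.37387466430664), 76.99890899658203)
top 0.003 333 [ 0.6161 -0.0912  0.0086] [0.061 0.074 0.01 ]
((617.0171508789062, -91.7530517578125), (68.83560943603516, 49.18159866333008), 75.39203643798828)
top 0.02 15 [ 0.611  -0.0872  0.0344] [0.039 0.008 0.016]
((614.0079956054688, -86.79559326171875), (8.229090690612793, 39.32271957397461), 89.76485443115234)
top 0.04 17 [ 0.6053 -0.087   0.0607] [0.039 0.009 0.044]
((614.39404296875, -86.68338775634766), (8.417035102844238, 38.549259185791016),
[... 506 characters left out ...]
0.196 0.12 ]
0.12 129 [0.615 0.177 0.13 ] [0.594 0.16  0.12 ] [0.633 0.196 0.14 ]
0.14 132 [0.615 0.177 0.15 ] [0.595 0.16  0.14 ] [0.632 0.196 0.16 ]
0.16 143 [0.615 0.176 0.17 ] [0.595 0.149 0.16 ] [0.641 0.196 0.18 ]
0.18 156 [0.616 0.176 0.19 ] [0.596 0.15  0.18 ] [0.643 0.196 0.2  ]
0.2 161 [0.622 0.17  0.209] [0.595 0.075 0.2  ] [0.713 0.197 0.22 ]
0.22 185 [0.654 0.137 0.231] [0.593 0.065 0.22 ] [0.723 0.198 0.24 ]
0.24 398 [0.635 0.156 0.251] [0.591 0.103 0.24 ] [0.688 0.204 0.26 ]
0.26 220 [0.62  0.171 0.27 ] [0.595 0.15  0.26 ] [0.643 0.197 0.28 ]
0.28 190 [0.622 0.17  0.288] [0.592 0.149 0.28 ] [0.643 0.212 0.3  ]
0.3 397 [0.625 0.166 0.315] [0.584 0.137 0.3  ] [0.655 0.207 0.318]
```

View pics/crop.png

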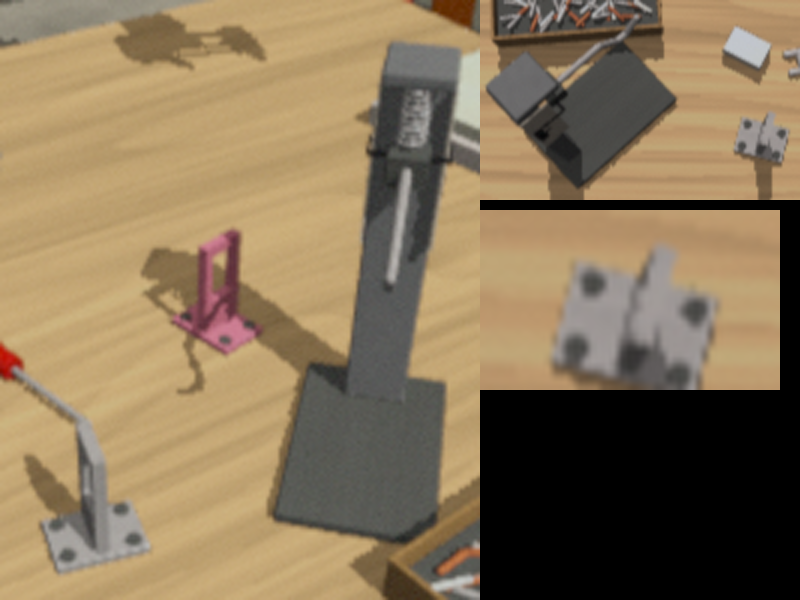

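The crop confirms the tall bracket at scene (231,247) (top (281,199)): one tall plate with a window, grey, top at z≈0.098. Foot centre is (0.617,-0.092), and its x axis has yaw ≈75.5°. The pink one is left alone. Next is the hook.

```bash
python3 - <<'E'
from h import *
for n in("scene","top"):
    c=np.load(n+".npy",allow_pickle=True).item();P=pts(c).reshape(-1,3);col=c["image"].reshape(-1,3)
    s=(P[:,0]>.58)&(P[:,0]<.76)&(P[:,1]>.03)&(P[:,1]<.15)&(P[:,2]>.20)&(P[:,2]<.275)&(col.min(1)>70)
    k=P[s];print(n,len(k))
    vx,vy,x0,y0=cv2.fitLine(k[:,:2].astype(np.float32),cv2.DIST_HUBER,0,.001,.001).ravel()
    d=np.array([vx,vy]);d*=np.sign(d[1]);print("dir",np.degrees(np.arctan2(d[1],d[0])),x0,y0)
    t=(k[:,:2]-[x0,y0])@d;l=(k[:,:2]-[x0,y0])@[-d[1],d[0]]
    for b in np.arange(t.min(),t.max(),.006):
        j=(t>=b)&(t<b+.006)
        if j.any():print(round(b,3),j.sum(),"pos",(np.array([x0,y0])+d*(b+.003)).round(4),"ztop",k[j,2].max().round(4),"zmin",k[j,2].min().round(4),"lat",l[j].mean().round(4))
    # column faces
    s=(P[:,2]>.29)&(P[:,2]<.34)&(P[:,0]>.5)&(P[:,0]<.72)&(P[:,1]>.08)&(P[:,1]<.28)
    k=P[s]; r=cv2.minAreaRect((k[:,:2]*1000).astype(np.float32));print("head",len(k),r,k[:,2].max())
    s=(P[:,2]>.003)&(P[:,2]<.03)&(P[:,0]>.5)&(P[:,0]<.78)&(P[:,1]>.03)&(P[:,1]<.28)&(col.max(1)<90)
    k=P[s]; print("base",len(k),cv2.minAreaRect((k[:,:2]*1000).astype(np.float32)))
E
```

```text
scene 173
dir 135.80202 0.67415315 0.114308245
-0.067 14 pos [0.7204 0.0694] ztop 0.237 zmin 0.2279 lat 0.0014
-0.055 3 pos [0.7118 0.0777] ztop 0.2185 zmin 0.2155 lat -0.0006
-0.049 1 pos [0.7075 0.0819] ztop 0.2131 zmin 0.2131 lat 0.0029
-0.037 6 pos [0.6989 0.0903] ztop 0.2209 zmin 0.2167 lat -0.0004
-0.031 22 pos [0.6945 0.0945] ztop 0.2323 zmin 0.2179 lat 0.0003
-0.025 21 pos [0.6902 0.0987] ztop 0.239 zmin 0.2255 lat -0.0
-0.019 20 pos [0.6859 0.1028] ztop 0.2441 zmin 0.2335 lat -0.0002
-0.013 15 pos [0.6816 0.107 ] ztop 0.2499 zmin 0.2367 lat 0.0002
-0.007 7 pos [0.6773 0.1112] ztop 0.2497 zmin 0.2458 lat 0.0
-0.001 5 pos [0.673  0.1154] ztop 0.2491 zmin 0.2454 lat -0.0016
0.005 6 pos [0.6687 0.1196] ztop 0.2494 zmin 0.2467 lat -0.0013
0.011 7 pos [0.6644 0.1238] ztop 0.2495 zmin 0.2464 lat -0.0003
0.017 4 pos [0.6601 0.1279] ztop 0.2492 zmin 0.2487 lat -0.0011
0.023 6 pos [0.6558 0.1321] ztop 0.2484 zmin 0.2449 lat -0.0016
0.029 6 pos [0.6515 0.1363] ztop 0.249 zmin 0.2454 lat -0.0028
0.035 6 pos [0.6472 0.1405] ztop 0.249 zmin 0.2476 lat -0.0014
0.041 5 pos [0.6429 0.1447] z
[... 1320 characters left out ...]
lat -0.0006
0.016 10 pos [0.6625 0.1258] ztop 0.2506 zmin 0.2461 lat -0.0001
0.022 10 pos [0.6583 0.1301] ztop 0.2521 zmin 0.2443 lat 0.0002
0.028 11 pos [0.6541 0.1344] ztop 0.2521 zmin 0.2456 lat 0.0002
0.034 11 pos [0.6499 0.1387] ztop 0.2522 zmin 0.2451 lat -0.0001
0.04 10 pos [0.6457 0.143 ] ztop 0.2503 zmin 0.2462 lat -0.0004
0.046 9 pos [0.6415 0.1472] ztop 0.2501 zmin 0.2476 lat 0.0006
0.052 1 pos [0.6373 0.1515] ztop 0.246 zmin 0.246 lat 0.0012
head 779 ((614.6840209960938, 174.56942749023438), (52.62811279296875, 57.41028594970703), 44.48447799682617) 0.32086326617053307
base 2665 ((678.9906005859375, 148.12814331054688), (253.2955322265625, 223.75909423828125), 12.784173965454102)
```

```bash
cat >> h.py <<'E'
from scipy.spatial.transform import Rotation as R
def plan(p,yaw_deg):
    s=status.observe();A=R.from_euler("xyz",s["tool_rot"]);B=R.from_euler("xyz",[-np.pi/2,0,np.radians(yaw_deg)])
    print("t",s["time"],"shift cm",(A.inv().apply(np.array(p)-s["tool_pos"])*100).round(2),"rot",(A.inv()*B).as_rotvec().round(4),"F",s["contact_force"].round(2))
E
python3 -c "
from h import *
plan([.617,-.092,.19],-104.4)"
```

```text
t 0.1 shift cm [ 61.56   3.66 -42.35] rot [1.2000e-03 1.5113e+00 9.0000e-04] F [ 0.47 -0.51 -0.08]
```

```bash
python3 -m pendant '[[[61.6,0,-42.4,0,1.511,0,9.18],[61.6,0,-42.4,0,1.511,0,9.18],[61.6,0,-42.4,0,1.511,0,9.18],[61.6,0,-42.4,0,1.511,0,9.18],[61.6,0,-42.4,0,1.511,0,9.18],[61.6,0,-42.4,0,1.511,0,9.18],[61.6,0,-42.4,0,1.511,0,9.18],[61.6,0,-42.4,0,1.511,0,9.18],[61.6,0,-42.4,0,1.511,0,9.18],[61.6,0,-42.4,0,1.511,0,9.18],[61.6,0,-42.4,0,1.511,0,9.18],[61.6,0,-42.4,0,1.511,0,9.18],[61.6,3.7,-42.4,0,1.511,0,9.18],[61.6,3.7,-42.4,0,1.511,0,9.18],[61.6,3.7,-42.4,0,1.511,0,9.18],[61.6,3.7,-42.4,0,1.511,0,9.18],[61.6,3.7,-42.4,0,1.511,0,9.18],[61.6,3.7,-42.4,0,1.511,0,9.18],[61.6,3.7,-42.4,0,1.511,0,9.18],[61.6,3.7,-42.4,0,1.511,0,9.18]]]'
python3 - <<'E'
from h import *
plan([.617,-.092,.061],-104.4)
c=viewer.read_camera("wrist");cv2.imwrite("pics/w1.png",c["image"][...,::-1])
P=pts(c).reshape(-1,3)
near=np.hypot(P[:,0]-.617,P[:,1]+.092)<.06
for lo,hi in((.003,.014),(.09,.106)):
    k=P[near&(P[:,2]>lo)&(P[:,2]<hi)]
    if len(k)>10:print(len(k),k[:,2].mean(),cv2.minAreaRect((k[:,:2]*1000).astype(np.float32)))
E
```

```text
time: 2.1
tool_pos: [0.6172, -0.091, 0.1907]
tool_rot: [-1.57, 0.0, -1.82]
contact_force: [0.4, -0.8, 0.1]
opening: 0.0922
t 2.1 shift cm [ 1.000e-01  1.297e+01 -1.000e-02] rot [-0.0012  0.0019 -0.0002] F [ 0.45 -0.79  0.06]
1245 0.008374457658918092 ((618.409423828125, -90.14311218261719), (69.83062744140625, 49.622520446777344), 75.65784454345703)
627 0.09726683455339177 ((618.3223876953125, -90.37871551513672), (10.191157341003418, 43.76654052734375), 75.33191680908203)
```

View pics/w1.png

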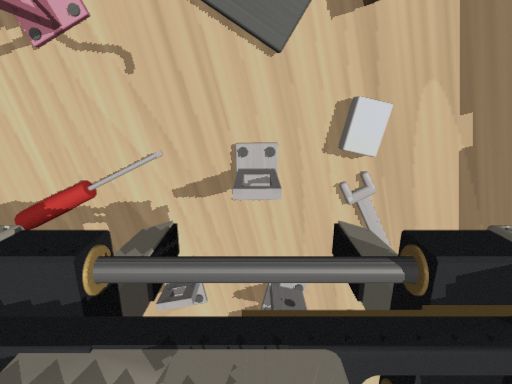

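Wrist view: the tall bracket sits upright at (257,170), centred left to right between the jaws. The measured centre agrees with the earlier one to about 1 mm. Descending and gripping.

```bash
python3 -m pendant '[[[0,3,0,0,0,0,7],[0,6,0,0,0,0,7],[0,9,0,0,0,0,7],[0,11,0,0,0,0,7],[0,13,0,0,0,0,7],[0,13,0,0,0,0,7],[0,13,0,0,0,0,7],[0,13,0,0,0,0,4],[0,13,0,0,0,0,4],[0,13,0,0,0,0,4],[0,13,0,0,0,0,4],[0,13,0,0,0,0,4],[0,13,0,0,0,0,4],[0,13,0,0,0,0,4]]]' 35
python3 -m pendant '[[[0,-1,0,0,0,0,4],[0,-2.5,0,0,0,0,4],[0,-5,0,0,0,0,4],[0,-8,0,0,0,0,4],[0,-11,0,0,0,0,4],[0,-14,0,0,0,0,4],[0,-17,0,0,0,0,4],[0,-19,0,0,0,0,4],[0,-19,0,0,0,0,4],[0,-19,0,0,0,0,4],[0,-19,0,0,0,0,4],[0,-19,0,0,0,0,4]]]'
python3 - <<'E'
from h import *
d=np.array([np.cos(np.radians(134.6)),np.sin(np.radians(134.6))])
p=np.array([.699,.0885])-.06*d
print(p);plan([*p,.25],-45.4)
c=viewer.read_camera("scene");cv2.imwrite("pics/s2.png",cv2.resize(c["image"][60:300,120:420,::-1],None,fx=2,fy=2))
E
```

```text
time: 3.55
tool_pos: [0.6178, -0.0923, 0.0603]
tool_rot: [-1.57, 0.0, -1.822]
contact_force: [0.6, 0.3, 5.5]
opening: 0.0437
time: 4.75
tool_pos: [0.6167, -0.092, 0.2478]
tool_rot: [-1.574, 0.0, -1.822]
contact_force: [-0.2, -0.4, -3.5]
opening: 0.0434
[0.74112918 0.04577844]
t 4.75 shift cm [-16.44  -0.24   8.63] rot [ 0.003  -1.0294 -0.0019] F [-0.23 -0.45 -3.54]
```

View pics/s2.png

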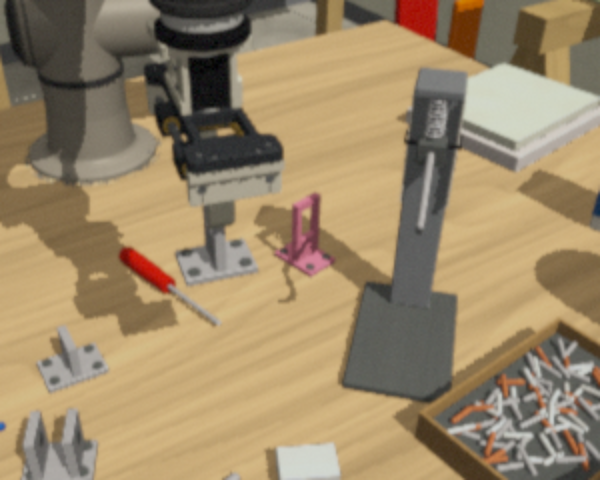

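```bash
python3 -m pendant '[[[-2,0,1.2,0,-0.15,0,4],[-4,0,2.4,0,-0.3,0,4],[-6,0,3.6,0,-0.45,0,4],[-7,0,4.2,0,-0.6,0,4],[-8,0,4.8,0,-0.75,0,4],[-9,0,5.4,0,-0.9,0,4],[-10,0,6,0,-1.03,0,4],[-12,0,7.2,0,-1.03,0,4],[-14,0,8.4,0,-1.03,0,4],[-15.9,0,9.5,0,-1.03,0,4],[-15.9,1,9.5,0,-1.03,0,4],[-15.9,2,9.5,0,-1.03,0,4],[-15.9,2.7,9.5,0,-1.03,0,4],[-15.9,2.7,9.5,0,-1.03,0,4],[-15.9,2.7,9.5,0,-1.03,0,4],[-15.9,2.7,9.5,0,-1.03,0,4]]]'
python3 - <<'E'
from h import *
plan([.699,.0885,.219],-45.4)
c=viewer.read_camera("scene");P=pts(c);im=c["image"]
Q=P.reshape(-1,3);s=status.observe()
near=np.hypot(Q[:,0]-s["tool_pos"][0],Q[:,1]-s["tool_pos"][1])<.05
k=Q[near&(Q[:,2]>.15)&(Q[:,2]<.175)];print("foot",len(k),k.min(0),k.max(0),cv2.minAreaRect((k[:,:2]*1000).astype(np.float32)))
cv2.imwrite("pics/s3.png",cv2.resize(im[60:260,240:440,::-1],None,fx=3,fy=3,interpolation=cv2.INTER_CUBIC))
t=viewer.read_camera("top")
Q=pts(t).reshape(-1,3)
near=np.hypot(Q[:,0]-s["tool_pos"][0],Q[:,1]-s["tool_pos"][1])<.05
k=Q[near&(Q[:,2]>.15)&(Q[:,2]<.175)];print("foot top",len(k),np.median(k,0),cv2.minAreaRect((k[:,:2]*1000).astype(np.float32)))
E
```

```text
time: 6.4
tool_pos: [0.749, 0.0377, 0.2237]
tool_rot: [-1.57, -0.001, -0.792]
contact_force: [0.2, 0.0, -3.1]
opening: 0.044
t 6.4 shift cm [-7.13  0.47  0.01] rot [-0.001  -0.0001  0.001 ] F [ 0.23  0.04 -3.14]
foot 447 [ 0.70917694 -0.00656467  0.16255379] [0.79061011 0.07219707 0.17491336] ((750.9617919921875, 35.12143325805664), (49.766090393066406, 69.30406188964844), 45.112449645996094)
foot top 13 [0.75615943 0.05923756 0.17179263] ((755.3228759765625, 59.86068344116211), (7.338285446166992, 11.445996284484863), 52.0760383605957)
```

View pics/s3.png

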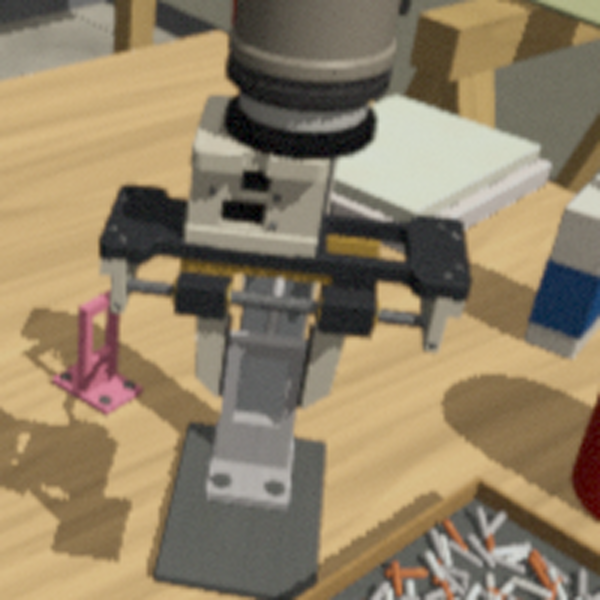

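Bracket held straight, window facing the hook (hidden behind it). Foot top at z=0.1716, so the origin is 60 mm below the TCP. Moving onto the hook horizontally in slow rows.

```bash
python3 -m pendant '[[[0,0.5,0,0,0,0,4],[-0.8,0.5,0,0,0,0,4],[-1.6,0.5,0,0,0,0,4],[-2.4,0.5,0,0,0,0,4],[-3,0.5,0,0,0,0,4],[-3.6,0.5,0,0,0,0,4],[-4.2,0.5,0,0,0,0,4],[-4.8,0.5,0,0,0,0,4],[-5.2,0.5,0,0,0,0,4],[-5.2,0.5,0,0,0,0,4],[-5.2,0.5,0,0,0,0,4]]]'
python3 - <<'E'
from h import *
plan([.699,.0885,.219],-45.4)
for n in("scene","top"):
    c=viewer.read_camera(n);P=pts(c).reshape(-1,3);col=c["image"].reshape(-1,3)
    s=(P[:,0]>.6)&(P[:,0]<.69)&(P[:,1]>.09)&(P[:,1]<.15)&(P[:,2]>.20)&(P[:,2]<.26)&(col.min(1)>70)
    print(n,s.sum(),np.percentile(P[s,2],[10,50,90]) if s.any() else "")
    if n=="scene":cv2.imwrite("pics/s4.png",cv2.resize(c["image"][80:230,260:410,::-1],None,fx=4,fy=4,interpolation=cv2.INTER_CUBIC))
E
```

```text
time: 7.6
tool_pos: [0.7124, 0.0751, 0.2178]
tool_rot: [-1.571, -0.0, -0.792]
contact_force: [0.9, 0.1, -2.6]
opening: 0.0439
t 7.6 shift cm [-1.89 -0.12 -0.02] rot [-0.0002  0.0006  0.0002] F [ 0.91  0.08 -2.57]
scene 60 [0.23638899 0.2454352  0.24890692]
top 19 [0.23662154 0.24787581 0.25048478]
```

View pics/s4.png

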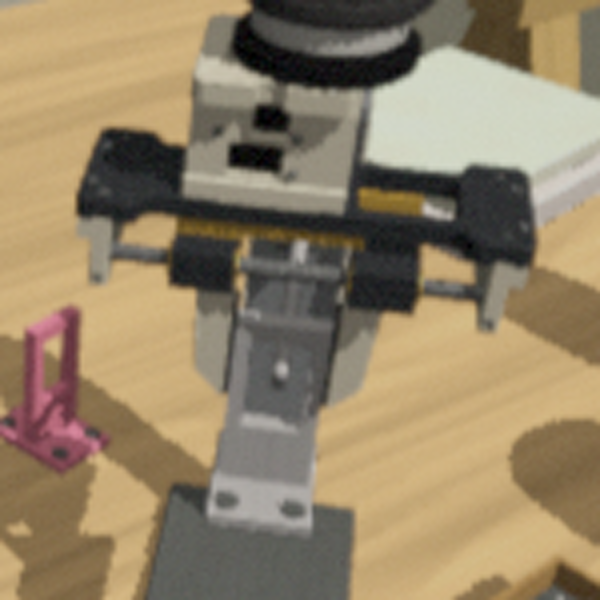

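The hook tip shows inside the window at (282,372), centred sideways, and there is no contact. Advancing the last 2 cm and lowering slowly.

```bash
python3 -m pendant '[[[-0.7,0,0,0,0,0,4],[-1.4,0,0,0,0,0,4],[-2,0,0,0,0,0,4],[-2,0,0,0,0,0,4],[-2,0.4,0,0,0,0,4],[-2,0.8,0,0,0,0,4],[-2,1.2,0,0,0,0,4],[-2,1.6,0,0,0,0,4],[-2,1.9,0,0,0,0,4],[-2,2.2,0,0,0,0,4],[-2,2.4,0,0,0,0,4],[-2,2.6,0,0,0,0,4],[-2,2.6,0,0,0,0,4],[-2,2.6,0,0,0,0,4]]]'
python3 -m pendant '[[[0,0.2,0,0,0,0,4],[0,0.4,0,0,0,0,4],[0,0.6,0,0,0,0,4],[0,0.8,0,0,0,0,4],[0,1,0,0,0,0,4],[0,1.2,0,0,0,0,4],[0,1.4,0,0,0,0,4],[0,1.4,0,0,0,0,4],[0,1.4,0,0,0,0,4]]]'
cat > m.py <<'E'
from h import *
import sys
plan([.699,.0885,.219],-45.4)
for n in("scene","top"):
    c=viewer.read_camera(n);P=pts(c).reshape(-1,3);col=c["image"].reshape(-1,3)
    d=np.array([np.cos(np.radians(134.6)),np.sin(np.radians(134.6))])
    t=(P[:,:2]-[.699,.0885])@d;l=(P[:,:2]-[.699,.0885])@[-d[1],d[0]]
    s=(t>.035)&(t<.08)&(abs(l)<.006)&(P[:,2]>.20)&(P[:,2]<.26)
    print(n,"bar z",s.sum(),np.percentile(P[s,2],[10,50,90]).round(4) if s.any() else "")
    s=(abs(t)<.06)&(abs(l)<.04)&(P[:,2]>.09)&(P[:,2]<.145)
    if s.sum()>20:
        f=s&(P[:,2]<np.percentile(P[s,2],5)+.02); r=cv2.minAreaRect((np.stack([t,l],1)[f]*1000).astype(np.float32));print("low part, t/l mm",r,"z",np.percentile(P[s,2],[5,25,50]).round(4))
    if n=="scene" and len(sys.argv)>1:cv2.imwrite(f"pics/{sys.argv[1]}.png",cv2.resize(c["image"][80:230,260:410,::-1],None,fx=4,fy=4,interpolation=cv2.INTER_CUBIC))
E
python3 m.py s5
```

```text
time: 9.1
tool_pos: [0.6984, 0.0894, 0.192]
tool_rot: [-1.57, -0.0, -0.792]
contact_force: [0.1, -0.8, -2.0]
opening: 0.0437
time: 10.0
tool_pos: [0.6984, 0.0894, 0.1779]
tool_rot: [-1.57, -0.0, -0.792]
contact_force: [1.2, -1.3, 0.0]
opening: 0.0441
t 10.0 shift cm [ 0.1  -4.11 -0.02] rot [-0.0003  0.0005  0.0003] F [ 1.21 -1.32  0.05]
scene bar z 4 [0.2319 0.2321 0.2324]
low part, t/l mm ((-1.5869979858398438, -0.04809761047363281), (70.18877410888672, 49.68724822998047), 0.28413891792297363) z [0.1205 0.125  0.1261]
top bar z 54 [0.2311 0.2333 0.2354]
low part, t/l mm ((28.11908721923828, -11.311015129089355), (18.16036033630371, 23.988697052001953), 2.267183542251587) z [0.1244 0.1251 0.126 ]
```

View pics/s5.png

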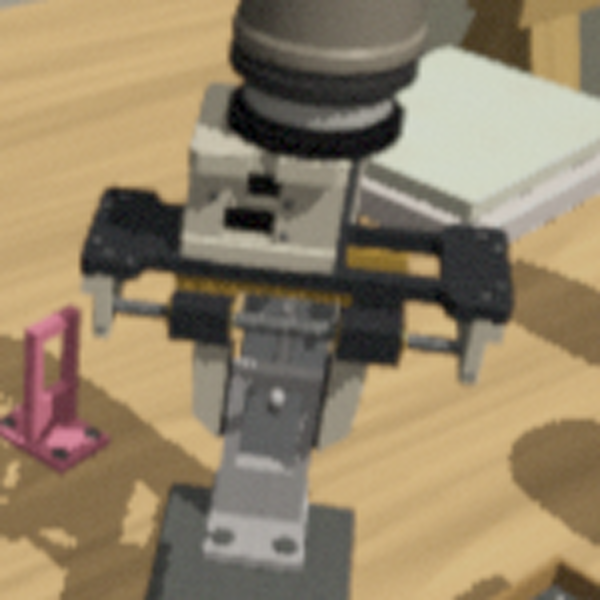

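The bar has sunk about 16 mm and the vertical load is on the hook. A ~1.8 N push towards the tip suggests the plate leans on the slope, so I'll back off 2 mm and check.

```bash
python3 -m pendant '[[[0.1,0,0,0,0,0,4],[0.2,0,0,0,0,0,4],[0.2,0,0,0,0,0,4],[0.2,0,0,0,0,0,4],[0.2,0,0,0,0,0,4]]]'; python3 m.py
```

```text
time: 10.6
tool_pos: [0.6998, 0.088, 0.1777]
tool_rot: [-1.571, -0.0, -0.792]
contact_force: [0.9, -1.2, -1.0]
opening: 0.0438
t 10.6 shift cm [-0.09 -4.13 -0.01] rot [-0.0001  0.0005  0.0001] F [ 0.94 -1.23 -1.03]
scene bar z 1 [0.2335 0.2335 0.2335]
low part, t/l mm ((-4.8103179931640625, 0.10097885131835938), (68.71685791015625, 50.030208587646484), 0.34414851665496826) z [0.1205 0.1246 0.1257]
top bar z 49 [0.2334 0.2357 0.2374]
low part, t/l mm ((26.60763931274414, -11.832700729370117), (18.185043334960938, 24.984590530395508), 0.4741007387638092) z [0.1239 0.125  0.1268]
```

```bash
python3 -m pendant '[[[0,0.1,0,0,0,0,4],[0,0.2,0,0,0,0,4],[0,0.3,0,0,0,0,4],[0,0.4,0,0,0,0,4],[0,0.4,0,0,0,0,4],[0,0.4,0,0,0,0,4],[0,0.4,0,0,0,0,4]]]'; python3 m.py
```

```text
time: 11.4
tool_pos: [0.6997, 0.088, 0.1738]
tool_rot: [-1.571, -0.0, -0.792]
contact_force: [0.6, -1.8, 0.6]
opening: 0.0434
t 11.4 shift cm [-0.09 -4.52 -0.02] rot [-0.0002  0.0005  0.0001] F [ 0.61 -1.76  0.6 ]
scene bar z 1 [0.2264 0.2264 0.2264]
low part, t/l mm ((-3.5560760498046875, 0.094573974609375), (69.71570587158203, 49.71482849121094), 0.33333060145378113) z [0.1165 0.121  0.1222]
top bar z 44 [0.229  0.2313 0.2336]
low part, t/l mm ((28.703105926513672, -16.42108726501465), (23.55328369140625, 16.95922088623047), 65.41532135009766) z [0.1192 0.1211 0.1229]
```

```bash
python3 -m pendant '[[[0,-0.1,0,0,0,0,4],[0,-0.2,0,0,0,0,4],[0,-0.2,0,0,0,0,4.4],[0,-0.2,0,0,0,0,4.6],[0,-0.2,0,0,0,0,5],[0,-0.2,0,0,0,0,5.5],[0,-0.2,0,0,0,0,6],[0,-0.2,0,0,0,0,6.5],[0,-0.2,0,0,0,0,6.5],[0,-0.2,0,0,0,0,6.5],[0,-0.2,0,0,0,0,6.5],[0,-0.2,0,0,0,0,6.5],[0,-0.2,0,0,0,0,6.5],[0,-0.2,0,0,0,0,6.5],[0,-0.2,0,0,0,0,6.5],[0,-0.2,0,0,0,0,6.5]]]'; python3 m.py s6
```

```text
time: 13.1
tool_pos: [0.6997, 0.0881, 0.1757]
tool_rot: [-1.571, 0.0, -0.792]
contact_force: [0.3, 0.5, 1.3]
opening: 0.0649
t 13.1 shift cm [-0.08 -4.33 -0.02] rot [-0.0001  0.0006 -0.    ] F [0.33 0.47 1.31]
scene bar z 0 
low part, t/l mm ((-3.4855918884277344, -1.2983341217041016), (69.52113342285156, 49.84391784667969), 0.5415462255477905) z [0.1204 0.1239 0.1252]
top bar z 49 [0.2328 0.2345 0.2366]
low part, t/l mm ((26.547439575195312, -12.523787498474121), (18.36280059814453, 25.76068878173828), 1.5376479625701904) z [0.1236 0.125  0.1263]
```

View pics/s6.png

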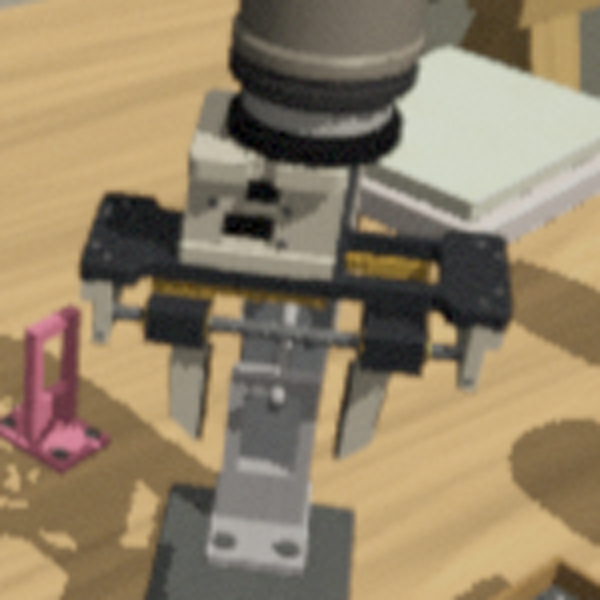

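The bracket hangs on the bend with the fingers clear on both sides and the bar about 14.5 mm down. Withdrawing straight up, then away.

```bash
python3 -m pendant '[[[0,-0.5,0,0,0,0,6.5],[0,-1.5,0,0,0,0,6.5],[0,-3,0,0,0,0,6.5],[0,-5,0,0,0,0,6.5],[0,-7,0,0,0,0,6.5],[0,-9,0,0,0,0,6.5],[0,-11,0,0,0,0,6.5],[2,-11,0,0,0,0,6.5],[4,-11,0,0,0,0,6.5],[4,-11,-4,0,0,0,6.5],[4,-11,-8,0,0,0,6.5],[4,-11,-12,0,0,0,6.5],[4,-11,-16,0,0,0,6.5],[4,-11,-16,0,0,0,6.5],[4,-11,-16,0,0,0,6.5],[4,-11,-16,0,0,0,6.5]]]'; python3 m.py s7; python3 -m pendant '[[[0,0,0,0,0,0,6.5],[0,0,0,0,0,0,6.5],[0,0,0,0,0,0,6.5],[0,0,0,0,0,0,6.5],[0,0,0,0,0,0,6.5],[0,0,0,0,0,0,6.5],[0,0,0,0,0,0,6.5],[0,0,0,0,0,0,6.5],[0,0,0,0,0,0,6.5],[0,0,0,0,0,0,6.5],[0,0,0,0,0,0,6.5],[0,0,0,0,0,0,6.5],[0,0,0,0,0,0,6.5],[0,0,0,0,0,0,6.5],[0,0,0,0,0,0,6.5]]]'; python3 m.py s8
```

```text
time: 14.8
tool_pos: [0.6147, -0.0523, 0.2864]
tool_rot: [-1.57, -0.001, -0.791]
contact_force: [-0.3, 0.1, -0.3]
opening: 0.0651
t 14.8 shift cm [-4.1   6.76 15.89] rot [-0.0012  0.0011  0.001 ] F [-0.27  0.07 -0.33]
scene bar z 44 [0.2325 0.2339 0.2352]
low part, t/l mm ((-3.7362403869628906, -1.3155136108398438), (68.47986602783203, 49.86410903930664), 0.5625571012496948) z [0.1201 0.1238 0.125 ]
top bar z 73 [0.2325 0.2349 0.2364]
low part, t/l mm ((0.6852531433105469, -0.5708694458007812), (69.69280242919922, 49.83121871948242), 0.5855740308761597) z [0.1221 0.124  0.1252]
time: 16.4
tool_pos: [0.6139, -0.0528, 0.2857]
tool_rot: [-1.571, 0.0, -0.792]
contact_force: [0.2, 0.1, 0.8]
opening: 0.0653
t 16.4 shift cm [-4.08  6.67 15.98] rot [-0.0001  0.0006 -0.    ] F [0.16 0.05 0.76]
scene bar z 46 [0.2325 0.234  0.235 ]
low part, t/l mm ((-3.7173309326171875, -1.3089179992675781), (69.77281188964844, 49.89712142944336), 0.5185334086418152) z [0.1201 0.1239 0.1252]
top bar z 74 [0.2323 0.2345 0.2362]
low part, t/l mm ((0.8872299194335938, -0.18083953857421875), (69.68341064453125, 50.193668365478516), 0.3138386309146881) z [0.1223 0.1241 0.1255]
```

View pics/s8.png

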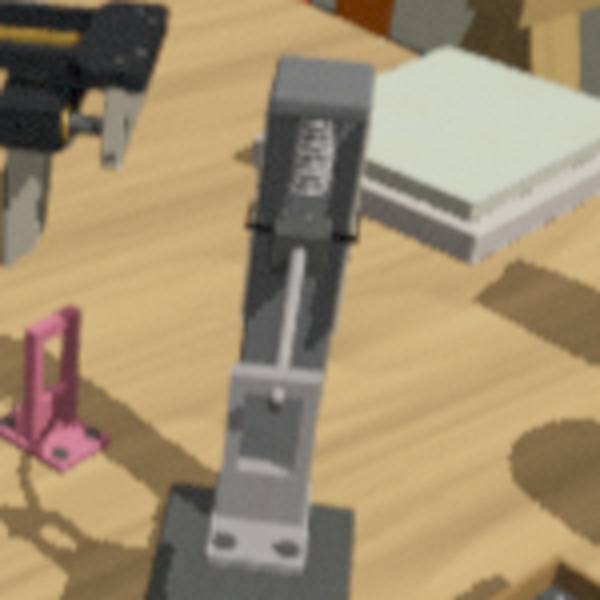

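The bracket hangs still and upright. The two looks 1.6 s apart agree, and the foot is within 4 mm of the bend. Handing in.

```bash
python3 -c "
from cell import robot
print(robot.hand_in())"
```

```text
the job is handed in; nothing more can be done
None
```

The tall bracket is hanging by its window on the scale's hook. I lowered it slowly, let go, moved the gripper clear, and handed the job in at about 16.5 s.

- **Position:** the foot centre is 1 mm (top camera) to 4 mm (scene camera) from straight under the bend, and about 88 mm below it.
- **Hook:** it is drawn down about 14.5–15 mm. The deepest I measured while lowering was about 18–22 mm (the cameras differed), well short of the 38 mm limit.
- **Stillness:** two looks 1.6 s apart matched to within about 1 mm. The bracket showed no visible tilt, and the robot was touching nothing.

**Disagreements:** the two cameras differ by about 4–5 mm along the hook, more than the 2 mm calibration but well within the 20 mm tolerance. The force reading also varied by about 1 N with nothing held, so I relied on the cameras to judge when the hook had taken the weight. While lowering, the plate touched the hook's slope; I backed off 2 mm before finishing.

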